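Crimp a headspace vial on the bench crimper: three clicks and hold

TASK

Crimp the cap of the amber vial: stand the vial upright in the nest of the bench crimper's slide and let go of it, then push the slide fully home under the crimping head. Then pull the crimper's lever down by its grip bar until you have felt three clicks, without ever going over a fourth (that would break the glass), and finish while still holding the lever at the third click, with the head pressing on the cap: it springs up when let go. Leave the other things on the bench alone.

Things in the scene. Friction and masses are not known exactly. Their poses are not given: they have to be found in the camera images.
- vial: 20 ml headspace vial of amber glass with an aluminium cap, standing loose on the worktop at the start: 23 mm diameter (cap 21 mm), 75 mm tall, 30 to 55 g; straight body from the foot to 56 mm, then a shoulder and the cap from 66 to 75 mm. Origin: centre of its foot, z up along it
- crimper: grey C-frame press, fixed to the worktop. Base 225 x 120 mm, 15 mm high; column behind; head 64 mm wide at 134 to 200 mm height, its front 28 mm before the ram axis. Origin: at worktop height below the ram axis. x points back to the column (slide moves along it), -x to the front where the slide comes out and the lever comes down; y to its left, parallel to the lever's axis; lever on its left (+y)
- nest_floor (a point): centre of the floor of the round nest hole in the white 44 x 44 mm nest block on the slide, 28 mm above the worktop; the hole is 26 mm wide (vial 23 mm), 14 mm deep, with a 2 mm chamfer at the mouth. A seated vial has its foot here. Moves with the slide; axes as the crimper's
- slide_knob (a point): middle of the upright black knob at the front end of the slide, 85 mm in front of the nest axis: 16 mm diameter, from 39 to 69 mm above the worktop, the point at 55 mm; axes as the crimper's
- nest_slide (a joint): travel of the slide, m: 0 = pulled fully out to the front for loading, 0.090 = fully home against its stop with the nest under the head. Plain sliding friction of 1.5 N, stays where it is left
- crimp_head: steel crimping head under the ram, 30 mm wide, sprung; origin at the centre of its lower face, 112 mm above the worktop when up. Comes down 16 mm per rad of the lever; meets a seated vial's cap (top at 103 mm) at 0.56 rad and presses it with about 18 N at the third click
- lever_bar: black round grip bar of the lever, a sleeve free to turn on its rod, 16 mm diameter, 71 mm long, parallel to the crimper's y axis; origin at the point to hold, 40 mm from its outer end; the lever's arm (12 mm rod) meets it 43 mm further in (-y). 135 mm from the lever's axis; at rest 290 mm above the worktop
- lever_hinge (a point): point on the lever's axis (parallel to the crimper's y axis), 165 mm above the worktop, in the plane in which lever_bar's origin moves
- crimp_lever (a joint): lever angle, rad: 0 = rest, 68 deg above level leaning to the front; grows as the bar is pulled forward and down about lever_hinge. A spring returns it (7 N at the bar); a sprung ball on a toothed quadrant clicks at 0.28, 0.52, 0.76, 1.00: the pull rises to 11 to 13 N just before, then drops to 3 to 5 N. Third click's notch: 0.76 to 1.00, middle 0.88. Notches do not hold it against the spring
- chill_block: bystander: aluminium chill block, 72 x 110 x 26 mm, right of the crimper
- bottle_buffer: bystander: reagent bottle with screw cap, 56 mm wide, 103 mm tall, left of the crimper
- bench_timer: bystander: bench timer, 60 x 68 x 18 mm, near the edge in front

How it is judged:
By the outcome, as a careful person would: the job done as asked, in the order asked, and still so for the second after the job is handed in, while the arm keeps its last pose, push and grip.
It also fails if it takes over 72 s, if anything falls off the work surface, if the arm or the gripper's body presses on something with over 40 N, if the wrist force passes 120 N, or if a joint passes its speed limit or range.

ROBOT

A 6-joint arm with a two-finger parallel gripper is mounted at the origin on a cart in front of the work surface, level with it; the furniture and walls round the work are solid. World frame = base frame: x ahead of the robot, y to its left, z up, the work surface at z = 0. Lengths are in m, angles in rad, forces in N, time in s.
With the tool pointing down it reaches from about 0.35 to 0.775 m from the base axis. Payload 5.5 kg.
Tool frame: the origin (TCP) lies between the finger pads; the fingertips stand 11 mm ahead of it and the grasp point (between the pads) lies 8 mm behind it (tips_ahead is the distance from the TCP to the fingertips, in m); z points along the fingers, y is the line along which they close (so a half turn about z gives the same grasp; the last joint's range is limited). The gripper opens to 85 mm and grips with 20 to 120 N. Pads are 22 mm wide; open, the fingers measure 114 mm over their backs; the gripper's body (76 mm by 85 mm) begins 54 mm behind the grasp point. The pads swing forward as they close: fully open they stand 13 mm farther back than shut.
Start: joints at [-1.397, 0.313, 0.046, 1.304, 0, 1.431], TCP at [0.177, -0.547, 0.242] pointing down, gripper open.
Joint ranges: [-2.76, 2.76], [-0.86, 1.69], [-1.03, 1.26], [-2.2, 2.34], [-1.47, 1.5], [-3.14, 3.14]. Speed limits (rad/s): [2.57, 2.57, 3.14, 3.14, 3.14, 3.14].

INTERFACE

Orientations are given as a unit quaternion [w, x, y, z].
In Python, from workcell import * gives the robot as it stands. The module is installed in compiled form; this text tells all that it offers.
- The arm moves only by the tool jog_arm, never from a script. Its argument "moves" is a list of rows, each an object with "fingers": the closure, from 0 (fully open) to 1 (shut); "slide": the shift along the tool's x, y, z in mm, a list of three; "angular": the turn, a rotation vector about the tool's x, y, z in degrees, a list of three. A call has 1 to 10 rows; each row is the pose to reach, as a shift and turn from the pose commanded when the call began, along the tool's axes at that moment; what a row does not reach only later rows make up. A row lasts 1/12 s, in which the tool goes at most 41.7 mm and 7.16 degrees, less where a joint would pass 70% of its speed; a pose out of reach is approached as far as the arm can. A call with a gripper value outside its range is refused whole. The fingers move at their own pace and stop on an object; "squeeze" is the grip in N (left out, the last holds). Time passes only in rows, so rows that repeat a pose let the fingers close. It gives the time, the measured TCP pose, the force, the opening and the grip force at its end, in the units of the state.
- get_state(): the state, without advancing time (a new reading comes with each control period).
- read_camera(name): name is "scene" or "top" or "wrist"; returns a dict with "color" (480x640x3 uint8, red, green, blue), "fovy" (degrees; the focal length in pixels is half the picture's height over the tangent of half this angle, whatever the lens; pixels are square), "cx", "cy" (the principal point, pixels), "D" ([k1, k2, p1, p2, k3] as OpenCV has them; the pictures are not rectified), "world_from_camera" (4x4, takes a point from camera to world coordinates); the wrist camera has in their place "tool_from_camera" (4x4, takes a point from camera to tool coordinates, whose origin is the TCP and whose axes are the flange's). Camera axes: x right, y down, z forward; pixel columns grow to the right and rows downward; lengths in m; the calibration is good to about 2 mm. A picture is of the moment at which its call begins: read the wrist's pose just before it. There is no depth.
- hand_in(): hands the job in; it is judged then, once.
Trained networks look in a picture, given as the dict that the camera call returned (one of the last four; its "shot" number tells which), for a name from the list of things; names that differ only in an ending like _2 or _b are one class to them, and where a whole thing is asked for, a point or a joint stands for the part that bears it (a point fixed in the world has none). Each returns a list of dicts, best first, with "p" (0 to 1); they miss things now and then, are a little off and sometimes report something else, mostly with a low value. They report only what shows in the picture. A call takes as long as a camera call.
- look_for(target, picture): "point" ([column, row] in pixels, amid what is visible of it).
- tip_of(target, picture): "point" ([column, row] in pixels: a listed point, or the origin of a listed thing).
The state is a dict: "clock": time; "joint_pos": joint angles; "qvel": joint speeds; "tau": joint torques, N m; "tcp_pos": TCP position; "orientation": TCP orientation; "wrist_force": force on the tool from outside, world axes, zero at the start; "ft_torque": the same for the moment, N m; "finger_gap": finger opening in m; "grip_force": force on a finger pad.
Only numpy, scipy, OpenCV 4.12 (cv2) and the standard library are available. Lean on these libraries where they do the work, as an engineer would, in place of code of your own. Each camera call takes 0.05 s, during which the arm holds its last target. There are 200 camera calls.

## Working session

There is one attempt and no reset: what is moved stays moved. The work goes in short steps, Python scripts to look and compute and a tool call to move; the robot and the scene stay as the last step left them, time stands still between calls to the robot, and variables do not carry over. Pictures are saved under pics/ and viewed, at most 10 in all, crops included, and the job is handed in when it is done.

Besides the shell and the picture viewer there is one more tool, called after "Request:" as name([rows], argument=value, ...), one row to a line, values as JSON. jog_arm: Moves the arm, as the interface text tells. Its arguments: {"type":"object","properties":{"moves":{"type":"array","items":{"type":"object","properties":{"fingers":{"type":"number"},"slide":{"type":"array","items":{"type":"number"}},"angular":{"type":"array","items":{"type":"number"}}}}},"squeeze":{"type":"number"}},"required":["moves"]}

```bash
mkdir -p pics
cat > h.py <<'E'
from workcell import *
import numpy as np, cv2
from scipy.spatial.transform import Rotation as R
def K(p):
    f=240/np.tan(np.radians(p["fovy"])/2); return np.array([[f,0,p["cx"]],[0,f,p["cy"]],[0,0,1]])
def Rq(q): return R.from_quat([q[1],q[2],q[3],q[0]])
def wfc(p,s=None):
    if "world_from_camera" in p: return np.array(p["world_from_camera"])
    T=np.eye(4); T[:3,:3]=Rq(s["orientation"]).as_matrix(); T[:3,3]=s["tcp_pos"]
    return T@np.array(p["tool_from_camera"])
def ray(p,uv,s=None):
    u=cv2.undistortPoints(np.array([[uv]],float),K(p),np.array(p["D"],float))[0,0]
    T=wfc(p,s); d=T[:3,:3]@[u[0],u[1],1]; return T[:3,3],d/np.linalg.norm(d)
def atz(p,uv,z,s=None):
    o,d=ray(p,uv,s); return o+d*(z-o[2])/d[2]
def tri(rs):
    A=0;b=0
    for o,d in rs:
        P=np.eye(3)-np.outer(d,d); A=A+P; b=b+P@o
    return np.linalg.solve(A,b)
def proj(p,X,s=None):
    T=np.linalg.inv(wfc(p,s)); X=np.atleast_2d(X)@T[:3,:3].T+T[:3,3]
    return cv2.projectPoints(X,np.zeros(3),np.zeros(3),K(p),np.array(p["D"],float))[0][:,0]
def save(p,n): cv2.imwrite("pics/"+n+".png",p["color"][:,:,::-1])
def tool(s,X): return Rq(s["orientation"]).inv().apply(np.array(X)-s["tcp_pos"])*1000
E
python3 - <<'E'
from h import *
np.set_printoptions(precision=4,suppress=True)
print(get_state())
P={n:read_camera(n) for n in("scene","top")}
for n in P: save(P[n],n+"0"); print(n,P[n]["fovy"],wfc(P[n])[:3,3])
Z=dict(vial=0,crimper=0,nest_floor=.028,slide_knob=.055,crimp_head=.112,lever_bar=.29,lever_hinge=.165,chill_block=0,bottle_buffer=0,bench_timer=0)
for t,z in Z.items():
    rs=[]
    for n in P:
        r=tip_of(t,P[n])
        for k in r[:2]: print(t,n,np.round(k["point"],1),round(k["p"],2),atz(P[n],k["point"],z))
        if r: rs.append(ray(P[n],r[0]["point"]))
    if len(rs)==2: print("   tri",tri(rs))
E
```

```text
{'clock': 0.0, 'joint_pos': array([-1.3966,  0.314 ,  0.045 ,  1.3036, -0.    ,  1.4312]), 'qvel': array([ 0.002 , -0.0001, -0.0006,  0.0018, -0.002 , -0.0007]), 'tau': array([ -0.0028, -48.0635,  29.8529,   0.0195,  -0.0002,  -0.    ]), 'tcp_pos': array([ 0.1774, -0.5464,  0.2414]), 'orientation': array([-0.0009,  0.9877,  0.1563, -0.    ]), 'wrist_force': array([ 0.2021, -0.5667,  0.8177]), 'ft_torque': array([-0.0235,  0.0318,  0.0036]), 'grip_force': 0.0, 'finger_gap': 0.08540891779390321}
scene 49.31872008410184 [-0.001  -1.035   0.8793]
top 52.7088444648144 [ 0.2572 -0.0928  1.5133]
vial scene [344.2 358.7] 0.65 [ 0.4376 -0.3054  0.    ]
vial top [389.1 274.1] 0.6 [ 0.4421 -0.3093  0.    ]
   tri [ 0.4392 -0.308   0.0023]
crimper scene [357.4 270.7] 0.59 [ 0.6343 -0.0298  0.    ]
crimper scene [378.6 322.4] 0.49 [ 0.5728 -0.2375  0.    ]
crimper top [301.6 213.3] 0.7 [ 0.6448 -0.0365  0.    ]
   tri [ 0.6382 -0.0344  0.0034]
nest_floor scene [331.9 271.2] 0.84 [ 0.5508 -0.0328  0.028 ]
nest_floor top [300.3 237.1] 0.73 [ 0.561  -0.0325  0.028 ]
   tri [ 0.5571 -0.0308  0.0257]

[... 306 characters left out ...]
3 [0.6173 0.083  0.29  ]
   tri [0.6063 0.0858 0.2942]
lever_hinge top [253.2 192.4] 0.68 [0.6678 0.0967 0.165 ]
chill_block scene [376.5 320.9] 0.61 [ 0.571  -0.2305  0.    ]
chill_block top [365.5 233.3] 0.71 [ 0.5748 -0.2397  0.    ]
chill_block top [302.8 213.5] 0.3 [ 0.644  -0.0404  0.    ]
   tri [ 0.5701 -0.2376  0.007 ]
bottle_buffer scene [321.9 228.6] 0.9 [0.6469 0.2135 0.    ]
bottle_buffer top [225.8 215.6] 0.58 [0.6424 0.2079 0.    ]
bottle_buffer top [299.6 213.7] 0.54 [ 0.6436 -0.0301  0.    ]
   tri [0.6421 0.2066 0.005 ]
bench_timer scene [302.1 398.4] 0.52 [ 0.3039 -0.3642  0.    ]
bench_timer top [406.8 317.7] 0.68 [ 0.3046 -0.3586  0.    ]
   tri [ 0.3053 -0.3597 -0.0056]
```

View pics/scene0.png

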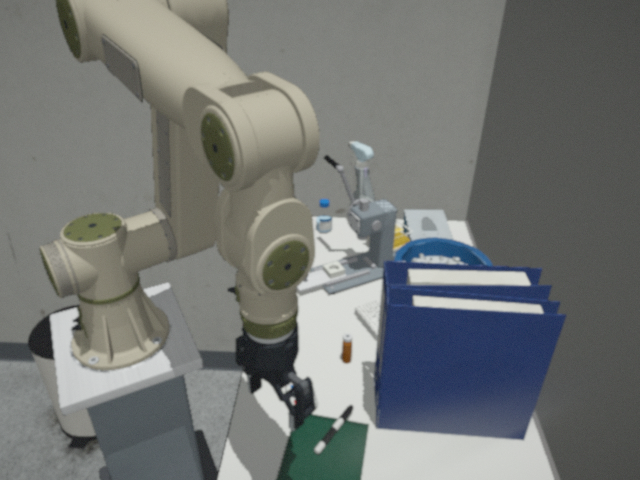

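View pics/top0.png

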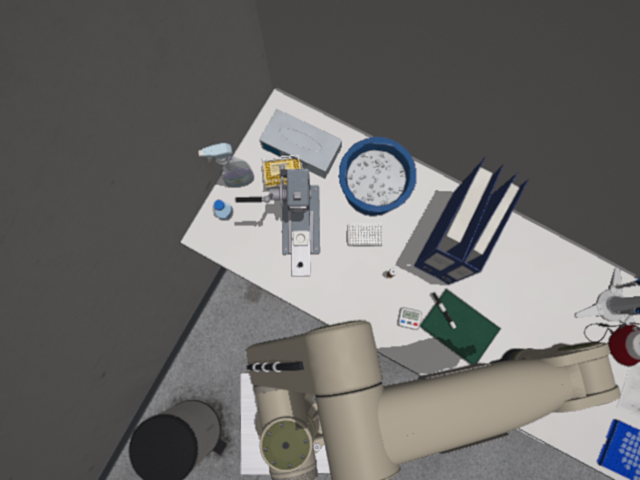

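The scene picture shows the vial at (346,348), the nest at (333,268) and the lever bar at (330,160). The top picture shows the crimper nearly aligned with world x: nest (300,238), knob (300,265), bar (250,199). The binders are right of the vial, with their near corner around (416,265).

Run:
```python
from h import *
np.set_printoptions(precision=4,suppress=True)
s=get_state(); t=read_camera("top")
print(Rq(s["orientation"]).as_matrix())
for uv in [(416,265),(440,283),(480,283),(449,192),(526,180)]:
  print(uv,atz(t,uv,0),atz(t,uv,.3))
for uv in [(283,253),(320,253),(310,186),(319,186)]: print(uv,atz(t,uv,.015))
for uv in [(291,276),(311,276),(312,233),(291,232)]: print('slide',uv,atz(t,uv,.03))
for uv in [(236,199),(265,199)]: print('bar',uv,atz(t,uv,.29))
w=read_camera("wrist"); print(np.array(w["tool_from_camera"]),w["fovy"])
```

```text
[[ 0.9512  0.3086  0.    ]
 [ 0.3086 -0.9512 -0.0001]
 [ 0.      0.0001 -1.    ]]
(416, 265) [ 0.4692 -0.3961  0.    ] [ 0.4272 -0.336   0.3   ]
(440, 283) [ 0.4103 -0.4691  0.    ] [ 0.3799 -0.3945  0.3   ]
(480, 283) [ 0.4072 -0.597   0.    ] [ 0.3775 -0.497   0.3   ]
(449, 192) [ 0.7072 -0.5183  0.    ] [ 0.618  -0.4339  0.3   ]
(526, 180) [ 0.7449 -0.7802  0.    ] [ 0.6482 -0.644   0.3   ]
(283, 253) [0.5139 0.023  0.015 ]
(320, 253) [ 0.5115 -0.0931  0.015 ]
(310, 186) [ 0.731  -0.0653  0.015 ]
(319, 186) [ 0.7304 -0.0943  0.015 ]
slide (291, 276) [ 0.439  -0.0023  0.03  ]
slide (311, 276) [ 0.4377 -0.0639  0.03  ]
slide (312, 233) [ 0.5729 -0.0693  0.03  ]
slide (291, 232) [ 0.5775 -0.0037  0.03  ]
bar (236, 199) [0.6128 0.1242 0.29  ]
bar (265, 199) [0.6111 0.048  0.29  ]
[[ 0.0008 -0.9499 -0.3125  0.0802]
 [ 1.      0.0006  0.0009 -0.0003]
 [-0.0006 -0.3125  0.9499 -0.1333]
 [ 0.      0.      0.      1.    ]] 59.97892758434474
```

Request:
jog_arm([
  {"fingers": 0,"slide": [33,-20,2],"angular": [0,0,-7]},
  {"slide": [66,-41,4],"angular": [0,0,-14]},
  {"slide": [99,-62,7],"angular": [0,0,-21]},
  {"slide": [131,-82,9],"angular": [0,0,-28]},
  {"slide": [164,-103,11],"angular": [0,0,-35]},
  {"slide": [197,-123,13],"angular": [0,0,-42]},
  {"slide": [229,-144,15],"angular": [0,0,-49]},
  {"slide": [262,-164,18],"angular": [0,0,-56]},
  {"slide": [295,-185,20],"angular": [0,0,-63]},
  {"slide": [295,-185,20],"angular": [0,0,-70]},
])

```text
schema error: expected keys fingers, slide, angular
```

Request:
jog_arm([
  {"angular": [0,0,-7]},
  {"angular": [0,0,-14]},
  {"angular": [0,0,-21]},
  {"angular": [0,0,-28]},
  {"angular": [0,0,-35]},
  {"angular": [0,0,-42]},
  {"angular": [0,0,-49]},
  {"angular": [0,0,-56]},
  {"angular": [0,0,-57]},
  {"angular": [0,0,-57]},
])

```text
schema error: expected keys fingers, slide, angular
```

Run:
```python
from h import *
np.set_printoptions(precision=4,suppress=True)
s=get_state(); w=read_camera("wrist"); save(w,"w1"); print(s["clock"],s["tcp_pos"],s["joint_pos"],Rq(s["orientation"]).as_matrix())
for k in tip_of("vial",w)[:2]: print(k,atz(w,k["point"],0,s),tool(s,atz(w,k["point"],0,s)))
for k in look_for("vial",w)[:2]: print(k,atz(w,k["point"],.04,s))
```

```text
1.2 [ 0.1775 -0.547   0.2423] [-1.3966  0.3132  0.0461  1.3036  0.      1.4312] [[ 0.9512  0.3086  0.    ]
 [ 0.3086 -0.9512 -0.0001]
 [-0.      0.0001 -1.    ]]
```

View pics/w1.png

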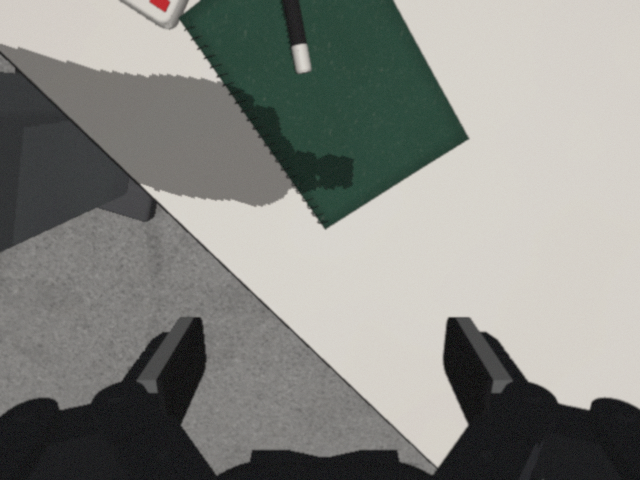

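The moves were refused because every row needs all three keys. The wrist view still shows the start pose: notebook, with the timer corner at (150,5). I'll resend.

Request:
jog_arm([
  {"fingers": 0,"slide": [33,-20,2],"angular": [0,0,-7]},
  {"fingers": 0,"slide": [66,-41,4],"angular": [0,0,-14]},
  {"fingers": 0,"slide": [99,-62,7],"angular": [0,0,-21]},
  {"fingers": 0,"slide": [131,-82,9],"angular": [0,0,-28]},
  {"fingers": 0,"slide": [164,-103,11],"angular": [0,0,-35]},
  {"fingers": 0,"slide": [197,-123,13],"angular": [0,0,-42]},
  {"fingers": 0,"slide": [229,-144,15],"angular": [0,0,-49]},
  {"fingers": 0,"slide": [262,-164,18],"angular": [0,0,-56]},
  {"fingers": 0,"slide": [295,-185,20],"angular": [0,0,-63]},
  {"fingers": 0,"slide": [295,-185,20],"angular": [0,0,-70]},
])

```text
clock: 2.18
tcp_pos: [0.4039, -0.2747, 0.2222]
orientation: [-0.0, 0.715, 0.699, 0.001]
wrist_force: [0.0, 0.1, 0.9]
finger_gap: 0.0854
grip_force: 0.0
```

Request:
jog_arm([
  {"fingers": 0,"slide": [0,0,0],"angular": [0,0,-7]},
  {"fingers": 0,"slide": [0,0,0],"angular": [0,0,-14]},
  {"fingers": 0,"slide": [0,0,0],"angular": [0,0,-21]},
  {"fingers": 0,"slide": [0,0,0],"angular": [0,0,-28]},
  {"fingers": 0,"slide": [0,0,0],"angular": [0,0,-35]},
  {"fingers": 0,"slide": [0,0,0],"angular": [0,0,-42]},
  {"fingers": 0,"slide": [0,0,0],"angular": [0,0,-49]},
  {"fingers": 0,"slide": [0,0,0],"angular": [0,0,-56]},
  {"fingers": 0,"slide": [0,0,0],"angular": [0,0,-57]},
  {"fingers": 0,"slide": [0,0,0],"angular": [0,0,-57]},
])

```text
clock: 3.02
tcp_pos: [0.401, -0.2799, 0.2224]
orientation: [0.0, 0.302, 0.953, -0.0]
wrist_force: [-0.1, -0.4, -0.5]
finger_gap: 0.0856
grip_force: 0.0
```

```bash
cat > v.py <<'E'
from h import *
np.set_printoptions(precision=4,suppress=True)
def near(n,**Z):
    s=get_state(); w=read_camera("wrist"); save(w,n); print(s["clock"],s["tcp_pos"],s["joint_pos"],s["wrist_force"],s["finger_gap"],"\n",Rq(s["orientation"]).as_matrix())
    for t,z in Z.items():
        for k in tip_of(t,w)[:2]:
            X=atz(w,k["point"],z,s); print(t,np.round(k["point"],1),round(k["p"],2),X,"tool",tool(s,X))
    return s,w
E
python3 -c "
from v import *
near('w2',vial=0)"
```

```text
3.0167 [ 0.401  -0.2799  0.2224] [-0.7738  0.1545 -0.2085  1.2075 -0.     -0.1603] [-0.0868 -0.3718 -0.4695] 0.08560950913992874 
 [[-0.8177  0.5757  0.0001]
 [ 0.5757  0.8177 -0.0002]
 [-0.0002 -0.0001 -1.    ]]
vial [318.4 255.8] 0.71 [ 0.4417 -0.315   0.    ] tool [-53.4064  -5.1804 222.3808]
```

View pics/w2.png

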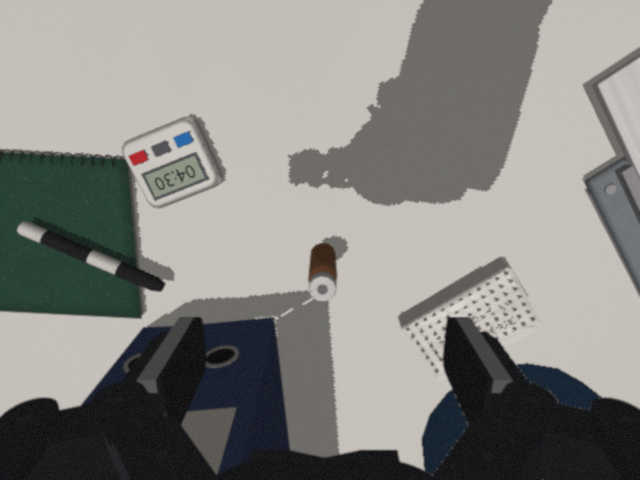

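```bash
python3 -c "
from v import *
s=get_state(); w=read_camera('wrist')
print(proj(w,[[.469,-.396,z] for z in (0,.1,.2,.3)],s), proj(w,[[.41,-.469,z] for z in (0,.1,.2,.3)],s))
print(atz(w,(322,289),.075,s),atz(w,(320,249),.0,s))
for k in look_for('vial',w)[:1]: print(k,atz(w,k['point'],.04,s))
t=read_camera('top');print(proj(t,[[.44,-.309,.075],[.44,-.309,0],[.442,-.315,.0]]))
o=tri([ray(w,(277,320),s),ray(t,(440,247))]);print(o)
c=t['color'][220:300,340:500,::-1];cv2.imwrite('pics/c.png',cv2.resize(c,(800,400),interpolation=cv2.INTER_CUBIC))
"
```

```text
[[266.3375 322.7201]
 [248.3915 391.2528]
 [214.4606 520.937 ]
 [126.7473 856.861 ]] [[ 168.6689  316.8911]
 [ 120.2922  383.9598]
 [  28.6235  511.1976]
 [-208.765   841.6708]]
[ 0.4422 -0.3108  0.075 ] [ 0.4371 -0.3099  0.    ]
{'point': [320.4, 272.9], 'p': 0.72} [ 0.4429 -0.3131  0.04  ]
[[392.447  271.6834]
 [389.0209 274.7643]
 [390.8897 274.092 ]]
[ 0.6    -0.5532 -0.3579]
```

View pics/c.png

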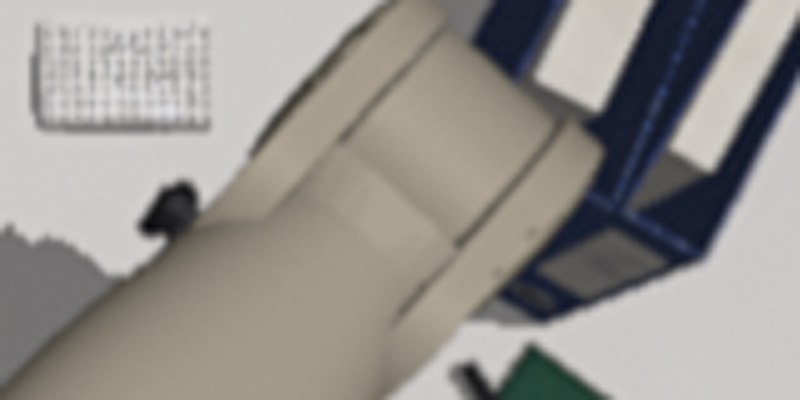

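The crop shows the binder's bottom corner near (.469,-.396), about 9 cm from the vial and clear of the gripper. I'm descending on the vial at (.441,-.311).

Request:
jog_arm([
  {"fingers": 0,"slide": [-25,-1,0],"angular": [0,0,0]},
  {"fingers": 0,"slide": [-50,-2,15],"angular": [0,0,0]},
  {"fingers": 0,"slide": [-50,-2,45],"angular": [0,0,0]},
  {"fingers": 0,"slide": [-50,-2,75],"angular": [0,0,0]},
  {"fingers": 0,"slide": [-50,-2,105],"angular": [0,0,0]},
  {"fingers": 0,"slide": [-50,-2,130],"angular": [0,0,0]},
  {"fingers": 0,"slide": [-50,-2,150],"angular": [0,0,0]},
  {"fingers": 0,"slide": [-50,-2,170],"angular": [0,0,0]},
  {"fingers": 0,"slide": [-50,-2,185],"angular": [0,0,0]},
  {"fingers": 0,"slide": [-50,-2,190],"angular": [0,0,0]},
])

```text
clock: 4.1
tcp_pos: [0.4394, -0.309, 0.0298]
orientation: [-0.002, 0.301, 0.954, 0.001]
wrist_force: [-0.4, 0.1, 0.4]
finger_gap: 0.0856
grip_force: 0.0
```

Request:
jog_arm([
  {"fingers": 0.3,"slide": [0,0,0],"angular": [0,0,0]},
  {"fingers": 0.5,"slide": [0,0,0],"angular": [0,0,0]},
  {"fingers": 0.7,"slide": [0,0,0],"angular": [0,0,0]},
  {"fingers": 1,"slide": [0,0,0],"angular": [0,0,0]},
  {"fingers": 1,"slide": [0,0,0],"angular": [0,0,0]},
  {"fingers": 1,"slide": [0,0,0],"angular": [0,0,0]},
  {"fingers": 1,"slide": [0,0,0],"angular": [0,0,0]},
  {"fingers": 1,"slide": [0,0,0],"angular": [0,0,0]},
  {"fingers": 1,"slide": [0,0,0],"angular": [0,0,0]},
  {"fingers": 1,"slide": [0,0,0],"angular": [0,0,0]},
], squeeze=35)

```text
clock: 4.93
tcp_pos: [0.4414, -0.3109, 0.0334]
orientation: [0.001, 0.301, 0.954, -0.0]
wrist_force: [-0.4, 0.7, 5.6]
finger_gap: 0.0224
grip_force: 34.2
```

Request:
jog_arm([
  {"fingers": 1,"slide": [0,0,-20],"angular": [0,0,0]},
  {"fingers": 1,"slide": [0,0,-50],"angular": [0,0,0]},
  {"fingers": 1,"slide": [0,0,-90],"angular": [0,0,0]},
  {"fingers": 1,"slide": [12,26,-125],"angular": [0,0,-5]},
  {"fingers": 1,"slide": [28,60,-145],"angular": [0,0,-10]},
  {"fingers": 1,"slide": [45,95,-155],"angular": [0,0,-15]},
  {"fingers": 1,"slide": [62,130,-160],"angular": [0,0,-20]},
  {"fingers": 1,"slide": [78,165,-160],"angular": [0,0,-25]},
  {"fingers": 1,"slide": [94,200,-160],"angular": [0,0,-30]},
  {"fingers": 1,"slide": [108,230,-160],"angular": [0,0,-35]},
])

```text
clock: 5.77
tcp_pos: [0.4843, -0.0576, 0.1927]
orientation: [0.0, -0.002, 1.0, 0.0]
wrist_force: [-0.1, -0.2, -1.2]
finger_gap: 0.0221
grip_force: 34.3
```

Request:
jog_arm([
  {"fingers": 1,"slide": [-5,15,0],"angular": [0,0,0]},
  {"fingers": 1,"slide": [-5,31,0],"angular": [0,0,0]},
  {"fingers": 1,"slide": [-5,31,0],"angular": [0,0,0]},
  {"fingers": 1,"slide": [-5,31,0],"angular": [0,0,0]},
])

```text
clock: 6.1
tcp_pos: [0.4891, -0.0283, 0.1922]
orientation: [-0.0, -0.001, 1.0, -0.0]
wrist_force: [-0.0, -1.0, -0.4]
finger_gap: 0.0224
grip_force: 34.4
```

```bash
python3 -c "
from v import *
near('w3',nest_floor=.028,slide_knob=.055,vial=.2,crimper=0,lever_bar=.29)"
```

```text
6.1 [ 0.4891 -0.0283  0.1922] [-0.2216  0.1719 -0.2631  1.136  -0.0005 -0.2232] [-0.0303 -0.9941 -0.3884] 0.02238937649904914 
 [[-1.     -0.0016 -0.0004]
 [-0.0016  1.     -0.0004]
 [ 0.0004 -0.0004 -1.    ]]
slide_knob [316.7 203.6] 0.69 [ 0.4733 -0.0333  0.055 ] tool [ 15.782   -4.8412 137.2008]
vial [324.9 298.5] 0.59 [ 0.4711 -0.0279  0.2   ] tool [17.9701  0.4689 -7.8005]
```

View pics/w3.png

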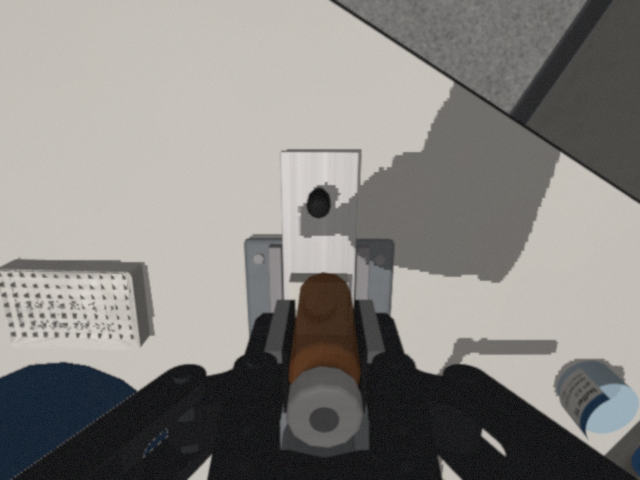

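The wrist view shows the vial held upright, cap at (323,418) and foot near (325,280), with the slide running up the picture and the knob at (318,203). I'll check side clearance to the lever in the scene view and measure the crimper's yaw.

```bash
python3 -c "
from v import *
s=get_state(); w=read_camera('wrist')
for uv,z in [((246,239),.015),((393,240),.015),((283,151),.028),((360,151),.028),((290,276),.028),((353,276),.028),((318,196),.069),((323,418),.234),((325,283),.159)]: print(uv,z,atz(w,uv,z,s))
c=read_camera('scene')
for t in('nest_floor','crimp_head','lever_bar','slide_knob'):
  for k in tip_of(t,c)[:1]: print(t,k)
print(proj(c,[[.489,-.028,.192],[.489,-.028,.3],[.489,-.028,.4],[.489,-.028,.5],[.607,.085,.29]]))
cv2.imwrite('pics/c2.png',cv2.resize(c['color'][60:360,200:500,::-1],(600,600),interpolation=cv2.INTER_CUBIC))
"
```

```text
(246, 239) 0.015 [ 0.5116 -0.0913  0.015 ]
(393, 240) 0.015 [0.5125 0.0244 0.015 ]
(283, 151) 0.028 [ 0.442  -0.0587  0.028 ]
(360, 151) 0.028 [ 0.442  -0.0044  0.028 ]
(290, 276) 0.028 [ 0.5375 -0.0563  0.028 ]
(353, 276) 0.028 [ 0.5376 -0.0074  0.028 ]
(318, 196) 0.069 [ 0.4653 -0.0336  0.069 ]
(323, 418) 0.234 [ 0.4902 -0.0299  0.234 ]
(325, 283) 0.159 [ 0.4842 -0.0293  0.159 ]
nest_floor {'point': [332.2, 268.4], 'p': 0.83}
crimp_head {'point': [363.8, 234.2], 'p': 0.57}
lever_bar {'point': [331.1, 161.9], 'p': 0.65}
slide_knob {'point': [306.0, 273.7], 'p': 0.78}
[[310.4384 224.2697]
 [310.2385 185.9187]
 [310.0353 147.0557]
 [309.812  104.4738]
 [331.4386 162.5601]]
```

View pics/c2.png

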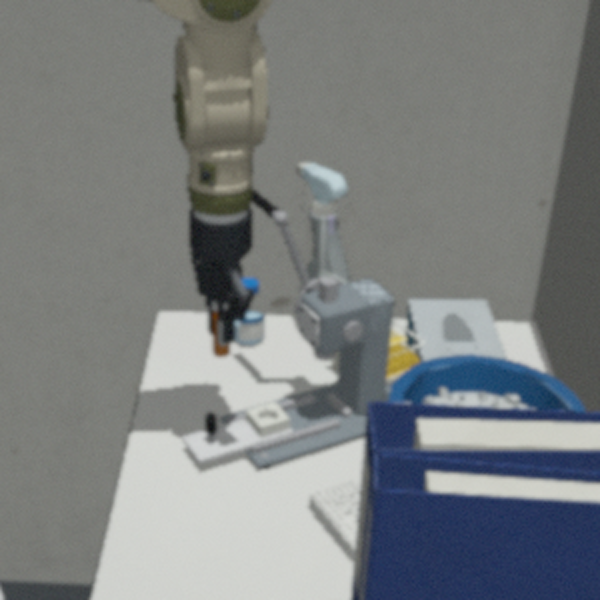

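Clearance is fine: the wrist stays narrow up to about 24 cm above the TCP and the lever is well to the side. I'm sidestepping for an unobstructed close view of the nest.

Request:
jog_arm([
  {"fingers": 1,"slide": [-20,-25,0],"angular": [0,0,0]},
  {"fingers": 1,"slide": [-45,-50,0],"angular": [0,0,0]},
  {"fingers": 1,"slide": [-65,-72,0],"angular": [0,0,0]},
  {"fingers": 1,"slide": [-65,-72,0],"angular": [0,0,0]},
  {"fingers": 1,"slide": [-65,-72,0],"angular": [0,0,0]},
  {"fingers": 1,"slide": [-65,-72,0],"angular": [0,0,0]},
])

```text
clock: 7.2
tcp_pos: [0.5537, -0.1008, 0.1918]
orientation: [-0.001, 0.0, 1.0, 0.0]
wrist_force: [-0.4, 0.2, -0.5]
finger_gap: 0.022
grip_force: 34.5
```

```bash
python3 -c "
from v import *
s,w=near('w4',nest_floor=.028,slide_knob=.055,crimp_head=.112,lever_bar=.29,vial=.159)
print(proj(w,[[.557,-.031,.042],[.557,-.031,.028]],s))"
```

```text
7.2 [ 0.5537 -0.1008  0.1918] [-0.3227  0.31   -0.0831  1.1794  0.0001 -0.322 ] [-0.4232  0.2451 -0.4693] 0.021991917057123552 
 [[-1.      0.0007 -0.0015]
 [ 0.0007  1.      0.0006]
 [ 0.0015  0.0006 -1.    ]]
nest_floor [417.2 220.6] 0.96 [ 0.5569 -0.0315  0.028 ] tool [ -3.4239  69.1632 163.8553]
slide_knob [436.4 100.1] 0.83 [ 0.4721 -0.0313  0.055 ] tool [ 81.3754  69.3502 136.9812]
vial [322.4 298. ] 0.77 [ 0.5556 -0.1013  0.159 ] tool [-1.9813 -0.563  32.8171]
[[422.0942 226.0769]
 [417.8737 220.7374]]
```

View pics/w4.png

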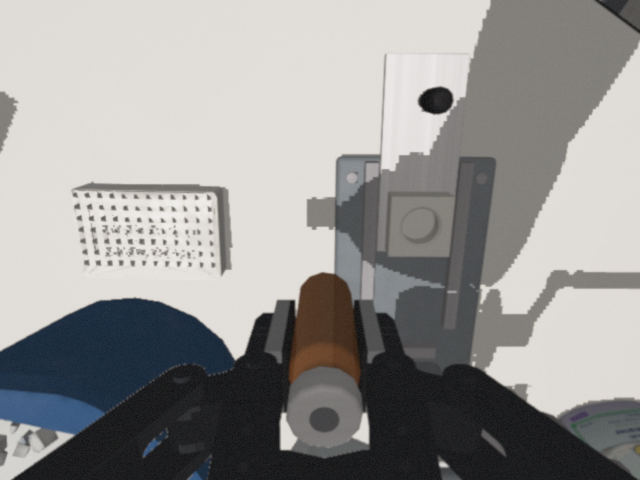

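The view shows the nest hole at (418,222) and the knob at (436,100). The measured points are exactly 85 mm apart, so the crimper is aligned with world x. I'm moving over the nest.

Request:
jog_arm([
  {"fingers": 1,"slide": [-1,20,0],"angular": [0,0,0]},
  {"fingers": 1,"slide": [-2,45,0],"angular": [0,0,0]},
  {"fingers": 1,"slide": [-3,70,0],"angular": [0,0,0]},
  {"fingers": 1,"slide": [-3,70,25],"angular": [0,0,0]},
  {"fingers": 1,"slide": [-3,70,50],"angular": [0,0,0]},
  {"fingers": 1,"slide": [-3,70,75],"angular": [0,0,0]},
  {"fingers": 1,"slide": [-3,70,95],"angular": [0,0,0]},
  {"fingers": 1,"slide": [-3,70,108],"angular": [0,0,0]},
  {"fingers": 1,"slide": [-3,70,108],"angular": [0,0,0]},
  {"fingers": 1,"slide": [-3,70,108],"angular": [0,0,0]},
])

```text
clock: 8.33
tcp_pos: [0.5566, -0.0306, 0.084]
orientation: [-0.001, -0.0, 1.0, 0.0]
wrist_force: [0.1, 0.3, -0.3]
finger_gap: 0.0224
grip_force: 34.5
```

Request:
jog_arm([
  {"fingers": 1,"slide": [0,0,2],"angular": [0,0,0]},
  {"fingers": 1,"slide": [0,0,4],"angular": [0,0,0]},
  {"fingers": 1,"slide": [0,0,6],"angular": [0,0,0]},
  {"fingers": 1,"slide": [0,0,8],"angular": [0,0,0]},
  {"fingers": 1,"slide": [0,0,8],"angular": [0,0,0]},
])

```text
clock: 8.75
tcp_pos: [0.5574, -0.031, 0.0763]
orientation: [0.0, 0.0, 1.0, -0.0]
wrist_force: [-0.2, -0.1, -0.4]
finger_gap: 0.0222
grip_force: 34.5
```

Request:
jog_arm([
  {"fingers": 1,"slide": [0,0,2],"angular": [0,0,0]},
  {"fingers": 1,"slide": [0,0,4],"angular": [0,0,0]},
  {"fingers": 1,"slide": [0,0,5],"angular": [0,0,0]},
  {"fingers": 1,"slide": [0,0,5],"angular": [0,0,0]},
])

```text
clock: 9.08
tcp_pos: [0.5573, -0.0311, 0.071]
orientation: [-0.0, 0.0, 1.0, -0.0]
wrist_force: [1.0, -1.2, -0.2]
finger_gap: 0.0221
grip_force: 34.5
```

Request:
jog_arm([
  {"fingers": 1,"slide": [0,0,3],"angular": [0,0,0]},
  {"fingers": 1,"slide": [0,0,5],"angular": [0,0,0]},
  {"fingers": 1,"slide": [0,0,7],"angular": [0,0,0]},
  {"fingers": 1,"slide": [0,0,8.5],"angular": [0,0,0]},
  {"fingers": 1,"slide": [0,0,8.5],"angular": [0,0,0]},
])

```text
clock: 9.5
tcp_pos: [0.5572, -0.0312, 0.0624]
orientation: [-0.0, 0.0, 1.0, -0.0]
wrist_force: [0.1, -2.1, -1.7]
finger_gap: 0.0221
grip_force: 34.4
```

Request:
jog_arm([
  {"fingers": 1,"slide": [0,0,1],"angular": [0,0,0]},
  {"fingers": 1,"slide": [0,0,1],"angular": [0,0,0]},
  {"fingers": 0.6,"slide": [0,0,1],"angular": [0,0,0]},
  {"fingers": 0.4,"slide": [0,0,1],"angular": [0,0,0]},
  {"fingers": 0.4,"slide": [0,0,1],"angular": [0,0,0]},
  {"fingers": 0.4,"slide": [0,0,1],"angular": [0,0,0]},
])

```text
clock: 10.0
tcp_pos: [0.5573, -0.0308, 0.0618]
orientation: [-0.0, 0.0, 1.0, 0.0]
wrist_force: [-0.8, -0.2, 0.2]
finger_gap: 0.0512
grip_force: 0.0
```

Request:
jog_arm([
  {"fingers": 0.4,"slide": [0,0,-10],"angular": [0,0,0]},
  {"fingers": 0.4,"slide": [0,0,-30],"angular": [0,0,0]},
  {"fingers": 0.4,"slide": [0,0,-60],"angular": [0,0,0]},
  {"fingers": 0.4,"slide": [0,0,-95],"angular": [0,0,0]},
  {"fingers": 0.4,"slide": [25,0,-115],"angular": [0,0,0]},
  {"fingers": 0.4,"slide": [60,0,-115],"angular": [0,0,0]},
  {"fingers": 0.4,"slide": [85,0,-115],"angular": [0,0,0]},
  {"fingers": 0.4,"slide": [85,0,-115],"angular": [0,0,0]},
  {"fingers": 0.4,"slide": [85,0,-115],"angular": [0,0,0]},
  {"fingers": 0.4,"slide": [85,0,-115],"angular": [0,0,0]},
])

```text
clock: 10.83
tcp_pos: [0.4733, -0.0311, 0.1777]
orientation: [0.001, 0.0, 1.0, -0.0]
wrist_force: [0.9, 0.9, 0.4]
finger_gap: 0.0512
grip_force: 0.0
```

```bash
python3 -c "
from v import *
s,w=near('w5',nest_floor=.028,slide_knob=.055,vial=.028)
print(proj(w,[[.557,-.031,.103],[.472,-.031,.069]],s))
c=read_camera('scene')
for k in tip_of('vial',c)[:2]: print(k,proj(c,[.557,-.031,.028]))"
```

```text
10.8333 [ 0.4733 -0.0311  0.1777] [-0.2351  0.1493 -0.3275  1.0917  0.0001 -0.2347] [0.9211 0.8528 0.377 ] 0.051209725712086915 
 [[-1.      0.0004  0.0023]
 [ 0.0004  1.     -0.0005]
 [-0.0023 -0.0005 -1.    ]]
nest_floor [320.6 325.8] 0.78 [ 0.5573 -0.0337  0.028 ] tool [-83.6979  -2.5356 149.8788]
slide_knob [322.5 235. ] 0.78 [ 0.4751 -0.0321  0.055 ] tool [ -1.5489  -0.9178 122.6914]
vial [323.4 328.1] 0.89 [ 0.5593 -0.0316  0.028 ] tool [-85.7063  -0.3779 149.8824]
[[323.9989 389.6976]
 [324.1201 237.229 ]]
{'point': [330.3, 266.8], 'p': 0.63} [[333.5845 270.2347]]
```

View pics/w5.png

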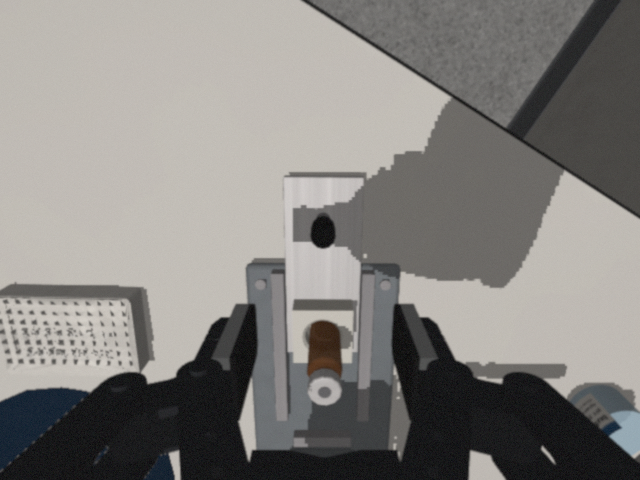

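The vial is seated upright: its cap is at (324,391), where the model predicts (324,390). I'm going down to the knob.

Request:
jog_arm([
  {"fingers": 0.4,"slide": [1,0,25],"angular": [0,0,0]},
  {"fingers": 0.4,"slide": [1,0,55],"angular": [0,0,0]},
  {"fingers": 0.4,"slide": [1,0,85],"angular": [0,0,0]},
  {"fingers": 0.4,"slide": [1,0,108],"angular": [0,0,0]},
  {"fingers": 0.4,"slide": [1,0,122],"angular": [0,0,0]},
  {"fingers": 0.6,"slide": [1,0,122],"angular": [0,0,0]},
  {"fingers": 1,"slide": [1,0,122],"angular": [0,0,0]},
  {"fingers": 1,"slide": [1,0,122],"angular": [0,0,0]},
  {"fingers": 1,"slide": [1,0,122],"angular": [0,0,0]},
  {"fingers": 1,"slide": [1,0,122],"angular": [0,0,0]},
])

```text
clock: 11.97
tcp_pos: [0.4722, -0.032, 0.0556]
orientation: [0.001, 0.0, 1.0, -0.001]
wrist_force: [0.4, -5.7, -4.1]
finger_gap: 0.0142
grip_force: 34.5
```

Request:
jog_arm([
  {"fingers": 1,"slide": [-2,-1,0],"angular": [0,0,0]},
  {"fingers": 1,"slide": [-7,-1,0],"angular": [0,0,0]},
  {"fingers": 1,"slide": [-15,-1,0],"angular": [0,0,0]},
  {"fingers": 1,"slide": [-25,-1,0],"angular": [0,0,0]},
  {"fingers": 1,"slide": [-35,-1,0],"angular": [0,0,0]},
  {"fingers": 1,"slide": [-45,-1,0],"angular": [0,0,0]},
  {"fingers": 1,"slide": [-55,-1,0],"angular": [0,0,0]},
  {"fingers": 1,"slide": [-65,-1,0],"angular": [0,0,0]},
  {"fingers": 1,"slide": [-73,-1,0],"angular": [0,0,0]},
  {"fingers": 1,"slide": [-78,-1,0],"angular": [0,0,0]},
])

```text
clock: 12.8
tcp_pos: [0.5522, -0.0325, 0.0555]
orientation: [0.001, 0.0, 1.0, -0.001]
wrist_force: [-1.4, -4.2, 7.5]
finger_gap: 0.0144
grip_force: 35.7
```

Request:
jog_arm([
  {"fingers": 1,"slide": [-3,0,0],"angular": [0,0,0]},
  {"fingers": 1,"slide": [-6,0,0],"angular": [0,0,0]},
  {"fingers": 1,"slide": [-8,0,0],"angular": [0,0,0]},
  {"fingers": 1,"slide": [-10,0,0],"angular": [0,0,0]},
  {"fingers": 1,"slide": [-11,0,0],"angular": [0,0,0]},
  {"fingers": 1,"slide": [-11,0,0],"angular": [0,0,0]},
])

```text
clock: 13.3
tcp_pos: [0.5566, -0.0325, 0.0554]
orientation: [-0.004, 0.001, 1.0, -0.001]
wrist_force: [-15.7, -5.6, 20.3]
finger_gap: 0.0144
grip_force: 37.1
```

```bash
python3 -c "
from v import *
s,w=near('w6',slide_knob=.055,vial=.028,nest_floor=.028)
print(s['ft_torque'])
c=read_camera('scene')
for t in ('slide_knob','nest_floor','vial','crimp_head'):
  for k in tip_of(t,c)[:1]: print(t,k['point'],k['p'])
print(proj(c,[[.647,-.031,.028],[.562,-.031,.055],[.647,-.031,.112],[.642,-.031,.103]]))
cv2.imwrite('pics/c3.png',np.hstack([cv2.resize(c['color'][180:300,270:420,::-1],(600,480),interpolation=cv2.INTER_CUBIC)]))
"
```

```text
13.3 [ 0.5566 -0.0325  0.0554] [-0.2004  0.4117 -0.2942  0.8725 -0.0035 -0.1994] [-15.6842  -5.5672  20.3205] 0.014363157200964852 
 [[-1.      0.001  -0.0081]
 [ 0.001   1.     -0.002 ]
 [ 0.0081 -0.002  -1.    ]]
slide_knob [323.6 337.6] 0.6 [ 0.5586 -0.0324  0.055 ] tool [-1.9542  0.0233  0.3553]
nest_floor [324.7 460.3] 0.62 [ 0.6436 -0.0321  0.028 ] tool [-87.2153   0.549   26.6607]
[-1.1204  3.263  -0.0054]
slide_knob [330.3, 264.1] 0.66
nest_floor [362.8, 260.1] 0.58
crimp_head [363.4, 235.1] 0.54
[[362.0123 261.6489]
 [335.41   261.6993]
 [363.5314 236.3677]
 [361.7762 239.6042]]
```

View pics/c3.png

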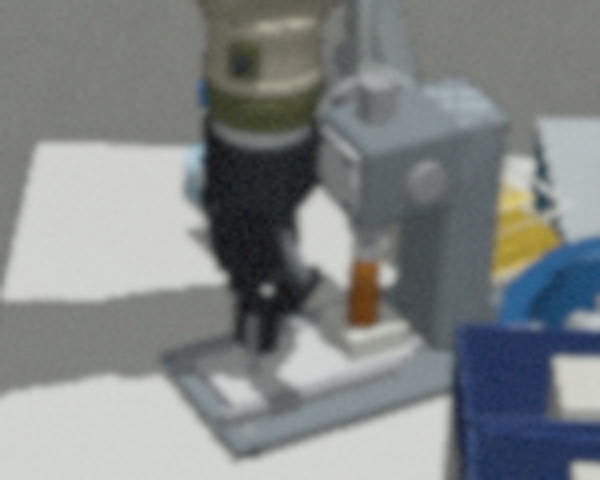

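The picture shows the vial under the head and the gripper close in front of it. Resistance came at about 85 mm of travel, so I can't tell whether that's the stop or the gripper body. I'll let go and push the knob from in front with closed fingers, which leaves the body more clearance.

Request:
jog_arm([
  {"fingers": 1,"slide": [4,0,0],"angular": [0,0,0]},
  {"fingers": 0.5,"slide": [4,0,0],"angular": [0,0,0]},
  {"fingers": 0.5,"slide": [4,0,0],"angular": [0,0,0]},
  {"fingers": 0.5,"slide": [4,0,0],"angular": [0,0,0]},
  {"fingers": 0.5,"slide": [4,0,-20],"angular": [0,0,0]},
  {"fingers": 0.5,"slide": [15,0,-40],"angular": [0,0,0]},
  {"fingers": 1,"slide": [36,0,-40],"angular": [0,0,0]},
  {"fingers": 1,"slide": [36,0,-40],"angular": [0,0,0]},
  {"fingers": 1,"slide": [36,0,-15],"angular": [0,0,0]},
  {"fingers": 1,"slide": [36,0,2],"angular": [0,0,0]},
])

```text
clock: 14.58
tcp_pos: [0.5255, -0.0317, 0.0523]
orientation: [0.001, 0.0, 1.0, 0.0]
wrist_force: [0.8, -0.2, -0.8]
finger_gap: -0.0003
grip_force: 0.0
```

Request:
jog_arm([
  {"fingers": 1,"slide": [-3,0,0],"angular": [0,0,0]},
  {"fingers": 1,"slide": [-7,0,0],"angular": [0,0,0]},
  {"fingers": 1,"slide": [-10,0,0],"angular": [0,0,0]},
  {"fingers": 1,"slide": [-12,0,0],"angular": [0,0,0]},
  {"fingers": 1,"slide": [-12,0,0],"angular": [0,0,0]},
  {"fingers": 1,"slide": [-12,0,0],"angular": [0,0,0]},
])

```text
clock: 15.08
tcp_pos: [0.5372, -0.032, 0.0534]
orientation: [0.001, 0.0, 1.0, -0.0]
wrist_force: [0.9, -0.3, -0.0]
finger_gap: -0.0002
grip_force: 0.0
```

Request:
jog_arm([
  {"fingers": 1,"slide": [-2,0,0],"angular": [0,0,0]},
  {"fingers": 1,"slide": [-4,0,0],"angular": [0,0,0]},
  {"fingers": 1,"slide": [-5,0,0],"angular": [0,0,0]},
  {"fingers": 1,"slide": [-6,0,0],"angular": [0,0,0]},
  {"fingers": 1,"slide": [-6,0,0],"angular": [0,0,0]},
  {"fingers": 1,"slide": [-6,0,0],"angular": [0,0,0]},
])

```text
clock: 15.58
tcp_pos: [0.5382, -0.0319, 0.0526]
orientation: [-0.004, 0.0, 1.0, -0.0]
wrist_force: [-10.3, -0.4, 8.6]
finger_gap: 0.0001
grip_force: 5.6
```

Request:
jog_arm([
  {"fingers": 1,"slide": [-2,0,0],"angular": [0,0,0]},
  {"fingers": 1,"slide": [-4,0,0],"angular": [0,0,0]},
  {"fingers": 1,"slide": [-6,0,0],"angular": [0,0,0]},
  {"fingers": 1,"slide": [-6,0,0],"angular": [0,0,0]},
  {"fingers": 1,"slide": [-6,0,0],"angular": [0,0,0]},
])

```text
clock: 16.0
tcp_pos: [0.5384, -0.0318, 0.0519]
orientation: [-0.009, 0.001, 1.0, -0.001]
wrist_force: [-24.5, -2.5, 19.4]
finger_gap: -0.0
grip_force: 13.0
```

```bash
python3 -c "
from v import *
s,w=near('w7',slide_knob=.055,nest_floor=.028)
print(s['ft_torque'])
# column-relative: base front edge at z=.015 vs slide front edge pixels
g=cv2.cvtColor(w['color'],cv2.COLOR_RGB2GRAY).astype(int)
for col in (265,290,325,350,375): 
  r=g[:300,col]; d=np.diff(r); i=np.argsort(-abs(d))[:5]; print(col,[(int(j),int(d[j])) for j in sorted(i)])
print([proj(w,[x,-.031,.028],s) for x in (.527,.532)],proj(w,[.512,-.08,.015],s))
"
```

```text
16.0 [ 0.5384 -0.0318  0.0519] [-0.2053  0.3925 -0.3348  0.8613 -0.0048 -0.2038] [-24.505   -2.462   19.3724] -2.9699382190550727e-05 
 [[-0.9998  0.0014 -0.0183]
 [ 0.0015  1.     -0.0011]
 [ 0.0183 -0.0011 -0.9998]]
[-0.621   4.7783 -0.0988]
265 [(225, -47), (275, 32), (276, 39), (279, -45), (280, -26)]
290 [(224, -14), (225, -48), (226, -22), (231, -24), (268, -27)]
325 [(225, -44), (226, -24), (231, -19), (251, -24), (298, -25)]
350 [(224, -16), (225, -45), (226, -21), (231, -22), (232, -16)]
375 [(216, -16), (217, -48), (218, -23), (231, -15), (232, -25)]
[array([[325.6768, 279.1407]]), array([[325.671 , 290.2888]])] [[212.0865 235.197 ]]
```

The slide doesn't move at all under 24 N, so it's at its hard stop. I'll back off and check travel from the slide and base front edges.

Request:
jog_arm([
  {"fingers": 1,"slide": [8,0,0],"angular": [0,0,0]},
  {"fingers": 1,"slide": [25,0,0],"angular": [0,0,0]},
  {"fingers": 1,"slide": [40,0,-30],"angular": [0,0,0]},
  {"fingers": 1,"slide": [50,0,-65],"angular": [0,0,0]},
  {"fingers": 1,"slide": [50,0,-100],"angular": [0,0,0]},
  {"fingers": 1,"slide": [50,0,-130],"angular": [0,0,0]},
  {"fingers": 1,"slide": [50,0,-145],"angular": [0,0,0]},
  {"fingers": 1,"slide": [50,0,-145],"angular": [0,0,0]},
  {"fingers": 1,"slide": [50,0,-145],"angular": [0,0,0]},
])

```text
clock: 16.9
tcp_pos: [0.4993, -0.0321, 0.199]
orientation: [0.002, 0.0, 1.0, -0.0]
wrist_force: [-0.6, -0.2, -0.4]
finger_gap: -0.0001
grip_force: 0.0
```

```bash
python3 -c "
from v import *
s,w=near('w8',slide_knob=.055,nest_floor=.028,vial=.028,lever_bar=.29)
g=cv2.GaussianBlur(cv2.cvtColor(w['color'],cv2.COLOR_RGB2GRAY),(3,3),0).astype(int)
for y in (-.052,-.045,-.018,-.011):
  xs=np.arange(.49,.60,.001); P=proj(w,np.c_[xs,0*xs+y,0*xs+.028],s)
  v=[int(g[int(round(b)),int(round(a))]) if 0<=b<479 else -1 for a,b in P]; print(y,v[:80])
c=read_camera('scene');t=read_camera('top')
for n,p in(('scene',c),('top',t)):
  for q in('vial','slide_knob','lever_bar','lever_hinge','crimp_head','nest_floor'):
    for k in tip_of(q,p)[:1]: print(n,q,np.round(k['point'],1),round(k['p'],2),atz(p,k['point'],dict(vial=.028,slide_knob=.055,lever_bar=.29,lever_hinge=.165,crimp_head=.112,nest_floor=.028)[q]))
"
```

```text
16.9 [ 0.4993 -0.0321  0.199 ] [-0.2248  0.1847 -0.2302  1.1524  0.     -0.2245] [-0.5506 -0.151  -0.3827] -0.00011213757144757467 
 [[-1.      0.0003  0.0035]
 [ 0.0003  1.     -0.0008]
 [-0.0035 -0.0008 -1.    ]]
slide_knob [323.1 296.9] 0.71 [ 0.5561 -0.0328  0.055 ] tool [-56.3126  -0.5934 144.1919]
-0.052 [187, 187, 188, 186, 187, 187, 187, 188, 188, 187, 187, 187, 185, 175, 123, 106, 96, 83, 88, 96, 101, 110, 114, 116, 115, 115, 116, 115, 115, 114, 114, 112, 105, 93, 94, 119, 152, 175, 186, 186, 186, 187, 187, 185, 185, 186, 186, 186, 186, 186, 185, 185, 185, 185, 186, 186, 186, 186, 186, 186, 186, 185, 185, 186, 186, 186, 186, 186, 186, 186, 186, 186, 186, 185, 186, 186, 186, 185, 185, 185]
-0.045 [188, 188, 188, 188, 188, 187, 187, 188, 187, 187, 186, 186, 185, 175, 124, 108, 97, 75, 77, 80, 82, 100, 110, 113, 114, 114, 115, 115, 115, 115, 115, 113, 105, 92, 93, 119, 155, 181, 192, 192, 192, 192, 192, 192, 192, 192, 192, 193, 192, 192, 192, 192, 192, 192, 192, 192, 192, 192, 192, 192, 193, 192, 192, 193, 193, 193, 191, 191, 191, 191, 191, 191, 191, 192, 192, 192, 192, 191, 19
[... 456 characters left out ...]
6, 106, 105, 105, 105, 105, 105, 104, 98, 69, 63, 63, 64, 65, 67, 71, 76, 83, 90, 102, 110, 114, 114, 112, 105, 92, 88, 110, 142, 169, 184, 184, 184, 183, 183, 185, 184, 184, 184, 184, 185, 184, 184, 184, 184, 184, 184, 184, 184, 184, 184, 184, 184, 184, 184, 184, 184, 184, 183, 184, 183, 183, 185, 185, 185, 184, 184, 184, 184, 185, 184, 184]
scene vial [359.5 263.9] 0.74 [ 0.6353 -0.0371  0.028 ]
scene slide_knob [334.8 264. ] 0.63 [ 0.5555 -0.0396  0.055 ]
scene lever_bar [330.7 161.1] 0.38 [0.6096 0.094  0.29  ]
scene crimp_head [365.2 236.3] 0.36 [ 0.6512 -0.0327  0.112 ]
scene nest_floor [361.9 260.3] 0.59 [ 0.65   -0.0253  0.028 ]
top lever_bar [251.7 196.8] 0.62 [0.6179 0.083  0.29  ]
```

```bash
python3 -c "
from v import *
w=read_camera('wrist'); s=get_state()
M={'w3':([.4891,-.0283,.1922],[[-1,-.0016,-.0004],[-.0016,1,-.0004],[.0004,-.0004,-1]]),'w4':([.5537,-.1008,.1918],[[-1,.0007,-.0015],[.0007,1,.0006],[.0015,.0006,-1]]),'w5':([.4733,-.0311,.1777],[[-1,.0004,.0023],[.0004,1,-.0005],[-.0023,-.0005,-1]]),'w8':([.4993,-.0321,.199],[[-1,.0003,.0035],[.0003,1,-.0008],[-.0035,-.0008,-1]])}
for n,(p,Rm) in M.items():
  q=R.from_matrix(Rm).as_quat(); ss=dict(tcp_pos=np.array(p),orientation=[q[3],q[0],q[1],q[2]])
  g=cv2.GaussianBlur(cv2.imread('pics/'+n+'.png',0),(3,3),0).astype(np.float32)
  for z,lo,hi in((.039,.42,.47),(.039,.50,.54),(.015,.49,.53)):
   o=[]
   for y in (-.052,-.045,-.018,-.011) if z>.02 else (-.08,-.075,.01,.015):
    xs=np.arange(lo,hi,.0005); P=proj(w,np.c_[xs,0*xs+y,0*xs+z],ss).astype(np.float32)
    v=cv2.remap(g,P[:,0].reshape(1,-1),P[:,1].reshape(1,-1),1)[0]; d=np.diff(v); i=np.argmax(abs(d)); j=np.argmax(d); o.append((round(float(xs[i]),4),round(float(d[i])),round(float(xs[j]),4),round(float(d[j]))))
   print(n,z,o)
"
```

```text
w3 0.039 [(0.4405, 26, 0.4405, 26), (0.4405, 28, 0.4405, 28), (0.4405, 25, 0.4405, 25), (0.4385, -25, 0.4405, 22)]
w3 0.039 [(0.537, 23, 0.537, 23), (0.5295, -24, 0.5005, 18), (0.53, -23, 0.5, 8), (0.53, -19, 0.5005, 11)]
w3 0.015 [(0.5065, -20, 0.5245, 8), (0.5065, -18, 0.512, 5), (0.5105, -9, 0.529, 8), (0.5105, -10, 0.524, 2)]
w4 0.039 [(0.4445, 3, 0.4445, 3), (0.4445, 3, 0.4445, 3), (0.467, -30, 0.4445, 6), (0.469, -13, 0.4445, 7)]
w4 0.039 [(0.518, -13, 0.536, 6), (0.507, -26, 0.536, 6), (0.536, 7, 0.536, 7), (0.536, 5, 0.536, 5)]
w4 0.015 [(0.509, -26, 0.523, 9), (0.509, -26, 0.5125, 5), (0.511, -12, 0.5165, 3), (0.511, -12, 0.523, 3)]
w5 0.039 [(0.4365, -25, 0.44, 24), (0.44, 25, 0.44, 25), (0.4405, 25, 0.4405, 25), (0.4405, 23, 0.4405, 23)]
w5 0.039 [(0.5375, 20, 0.5375, 20), (0.5285, -21, 0.5375, 20), (0.538, 22, 0.538, 22), (0.538, 19, 0.538, 19)]
w5 0.015 [(0.506, -19, 0.524, 8), (0.506, -19, 0.5125, 5), (0.51, -10, 0.5165, 8), (0.525, 11, 0.525, 11)]
w8 0.039 [(0.44, -1, 0.432, 1), (0.4645, 1, 0.4645, 1), (0.423, 1, 0.423, 1), (0.4295, 1, 0.4295, 1)]
w8 0.039 [(0.5215, 21, 0.5215, 21), (0.5215, 23, 0.5215, 23), (0.5215, 23, 0.5215, 23), (0.5215, 20, 0.5215, 20)]
w8 0.015 [(0.507, -17, 0.524, 7), (0.507, -17, 0.512, 5), (0.51, -8, 0.513, 1), (0.5105, -9, 0.524, 2)]
```

```bash
python3 -c "
from v import *
t=read_camera('top')
g=t['color'].astype(np.float32)
for z in (.2,):
 for y in (-.055,-.045,-.032,-.02,-.01):
  xs=np.arange(.58,.72,.002); P=proj(t,np.c_[xs,0*xs+y,0*xs+z]).astype(np.float32)
  v=cv2.remap(g,P[:,0].reshape(1,-1),P[:,1].reshape(1,-1),1)[0].mean(1); print(y,v.astype(int).tolist())
ys=np.arange(-.09,.03,.002)
for x in (.64,.66): 
  P=proj(t,np.c_[0*ys+x,ys,0*ys+.2]).astype(np.float32); print(x,cv2.remap(g,P[:,0].reshape(1,-1),P[:,1].reshape(1,-1),1)[0].mean(1).astype(int).tolist())
w=read_camera('wrist');s=get_state()
print(proj(w,[[.642,-.031,.103],[.642,-.031,.028],[.62,-.031,.05]],s))
"
```

```text
-0.055 [140, 144, 146, 146, 147, 149, 149, 149, 150, 151, 151, 150, 150, 150, 150, 149, 149, 149, 150, 150, 150, 150, 149, 149, 149, 149, 149, 149, 149, 148, 148, 147, 146, 145, 144, 143, 141, 140, 139, 137, 135, 132, 128, 123, 119, 115, 111, 111, 115, 119, 121, 122, 122, 123, 124, 125, 125, 124, 124, 123, 122, 122, 122, 123, 123, 122, 122, 123, 126, 131]
-0.045 [150, 150, 150, 150, 150, 150, 150, 149, 150, 150, 150, 149, 149, 150, 150, 150, 150, 150, 150, 150, 150, 150, 149, 148, 147, 145, 141, 138, 136, 134, 131, 126, 119, 114, 111, 111, 116, 121, 123, 123, 124, 124, 124, 120, 116, 110, 108, 110, 117, 120, 122, 123, 123, 123, 124, 126, 127, 127, 125, 123, 122, 122, 122, 122, 122, 122, 121, 121, 123, 125]
-0.032 [148, 147, 144, 137, 130, 124, 118, 115, 113, 113, 122, 131, 139, 145, 149, 150, 151, 152, 155, 156, 156, 156, 156, 156, 154, 153, 151, 151, 150, 149, 148, 147, 146, 146, 144, 143, 142, 140, 139, 137, 135, 132, 130, 128, 124, 119, 113, 109, 108, 113, 118, 120, 122, 122, 122, 121, 121, 122, 122, 122, 122, 122, 122, 123, 123, 123, 122, 122, 123, 124]
-0.02 [148, 148, 147, 146,
[... 658 characters left out ...]
124, 123, 122, 123, 124, 126]
0.64 [125, 117, 104, 84, 61, 68, 90, 114, 127, 134, 141, 147, 148, 148, 147, 147, 147, 147, 148, 148, 148, 146, 137, 123, 121, 135, 144, 148, 148, 148, 148, 149, 149, 149, 149, 149, 149, 150, 150, 151, 151, 151, 151, 151, 151, 151, 152, 152, 152, 152, 152, 152, 153, 153, 153, 153, 154, 153, 154, 154]
0.66 [125, 120, 120, 111, 102, 98, 107, 118, 128, 130, 131, 131, 132, 132, 133, 133, 134, 135, 134, 128, 115, 109, 120, 128, 132, 133, 133, 134, 134, 135, 135, 135, 136, 136, 137, 137, 138, 138, 139, 139, 139, 140, 140, 140, 141, 141, 142, 142, 142, 143, 143, 144, 144, 144, 145, 145, 146, 146, 146, 146]
[[325.2132 443.3382]
 [325.0704 375.444 ]
 [325.1385 369.3335]]
```

```bash
python3 -c "
from v import *
t=read_camera('top')
g=cv2.imread('pics/top0.png',0).astype(np.float32)
def prof(A):
  P=proj(t,A).astype(np.float32); return cv2.remap(g,P[:,0].reshape(1,-1),P[:,1].reshape(1,-1),1)[0].astype(int).tolist()
xs=np.arange(.58,.72,.002)
for y in (-.055,-.045,-.02,-.01): print(y,prof(np.c_[xs,0*xs+y,0*xs+.2]))
ys=np.arange(-.09,.03,.002); print(prof(np.c_[0*ys+.65,ys,0*ys+.2]))
xs=np.arange(.49,.77,.004);print('base',prof(np.c_[xs,0*xs-.086,0*xs+.015]))
"
python3 - <<'E'
import cv2
E
```

```text
-0.055 [127, 127, 128, 128, 128, 128, 127, 126, 119, 110, 98, 87, 78, 72, 91, 120, 142, 129, 114, 106, 112, 119, 123, 125, 126, 126, 125, 125, 125, 124, 124, 124, 124, 123, 124, 125, 125, 126, 126, 125, 126, 126, 127, 127, 127, 126, 125, 124, 124, 124, 124, 124, 124, 125, 127, 128, 128, 127, 126, 125, 125, 125, 126, 126, 126, 125, 124, 124, 128, 134]
-0.045 [77, 73, 71, 70, 70, 70, 70, 70, 71, 73, 78, 80, 79, 78, 109, 148, 184, 161, 130, 107, 110, 117, 123, 125, 126, 125, 124, 123, 122, 122, 124, 124, 124, 123, 124, 125, 126, 126, 125, 125, 125, 125, 125, 125, 125, 125, 123, 123, 124, 124, 124, 125, 126, 126, 126, 128, 130, 130, 128, 126, 125, 124, 124, 124, 124, 125, 125, 124, 125, 127]
-0.02 [70, 71, 72, 72, 72, 72, 72, 69, 65, 62, 69, 75, 77, 72, 82, 104, 139, 130, 116, 100, 106, 113, 120, 122, 121, 116, 104, 95, 88, 88, 93, 97, 97, 99, 104, 113, 120, 123, 124, 123, 122, 122, 123, 123, 123, 124, 124, 124, 124, 124, 124, 123, 123, 122, 122, 122, 123, 125, 125, 125, 125, 125, 125, 124, 124, 124, 125, 124, 125, 127]
-0.01 [88, 88, 88, 88, 88, 88, 88, 88, 88, 87, 82, 75, 66, 60, 65, 7
[... 225 characters left out ...]
 128, 128, 127, 126, 125, 125, 126, 127, 128]
[126, 120, 122, 124, 125, 125, 125, 125, 125, 129, 135, 136, 114, 106, 107, 115, 121, 124, 126, 126, 125, 125, 125, 126, 131, 141, 152, 157, 158, 156, 156, 154, 151, 138, 124, 113, 117, 120, 123, 124, 123, 118, 110, 99, 98, 108, 129, 127, 132, 138, 125, 138, 152, 148, 130, 130, 149, 155, 156, 156]
base [210, 210, 210, 211, 195, 141, 117, 122, 125, 131, 130, 127, 124, 123, 124, 126, 126, 125, 125, 125, 125, 124, 125, 126, 127, 126, 126, 127, 127, 126, 125, 123, 125, 126, 127, 126, 125, 124, 124, 124, 124, 123, 124, 124, 124, 124, 124, 123, 122, 121, 121, 122, 122, 122, 121, 122, 122, 126, 129, 126, 125, 158, 197, 208, 208, 207, 207, 208, 209, 196]
```

```bash
python3 -c "
from v import *
c=read_camera('scene'); save(c,'s9')
for z in (.03,.05,.07,.09,.103,.112,.125,.134): print(z,proj(c,[[.642,-.031,z],[.647,-.031,z]]).round(1).tolist())
g=c['color'].astype(int)
for r in range(228,268,2): print(r,g[r,350:376].mean(1).astype(int).tolist(), 'amb',[i+350 for i in range(26) if g[r,350+i,0]-g[r,350+i,2]>45])
"
```

```text
0.03 [[360.5, 261.5], [362.0, 261.1]]
0.05 [[360.8, 255.6], [362.4, 255.2]]
0.07 [[361.2, 249.7], [362.8, 249.2]]
0.09 [[361.5, 243.6], [363.1, 243.1]]
0.103 [[361.8, 239.6], [363.4, 239.2]]
0.112 [[361.9, 236.8], [363.5, 236.4]]
0.125 [[362.2, 232.8], [363.8, 232.3]]
0.134 [[362.3, 229.9], [363.9, 229.5]]
228 [183, 158, 129, 116, 114, 115, 115, 114, 114, 108, 95, 90, 92, 95, 94, 92, 94, 95, 96, 95, 92, 92, 102, 109, 113, 116] amb []
230 [204, 197, 181, 154, 129, 106, 97, 106, 112, 107, 96, 92, 93, 93, 94, 91, 91, 93, 93, 90, 95, 91, 87, 95, 99, 102] amb []
232 [207, 207, 205, 196, 179, 143, 109, 96, 100, 99, 94, 93, 92, 91, 92, 94, 94, 90, 93, 93, 94, 87, 82, 80, 83, 82] amb []
234 [208, 207, 207, 206, 204, 188, 157, 117, 94, 86, 85, 90, 88, 91, 92, 93, 92, 89, 88, 87, 80, 78, 73, 76, 68, 72] amb []
236 [209, 207, 207, 207, 206, 199, 177, 139, 100, 91, 90, 90, 90, 93, 92, 91, 94, 91, 95, 90, 79, 73, 72, 74, 75, 75] amb []
238 [206, 207, 207, 207, 208, 205, 196, 170, 136, 111, 103, 99, 99, 98, 102, 105, 108, 109, 106, 97, 83, 74, 74, 76, 73, 75] amb []
240 [208, 207, 208, 207, 207, 2
[... 1325 characters left out ...]
17, 98, 73, 61, 59, 64, 58, 61, 76, 95, 112, 121, 120, 112, 100, 86, 83, 76, 75, 75, 78] amb [358, 359, 360, 361, 362, 363]
260 [116, 118, 123, 125, 124, 119, 104, 82, 73, 71, 73, 70, 75, 89, 116, 138, 148, 153, 160, 155, 145, 124, 99, 84, 79, 77] amb [358, 359, 360, 361, 362]
262 [129, 123, 120, 122, 126, 130, 137, 144, 153, 155, 153, 154, 162, 175, 186, 188, 188, 183, 179, 175, 166, 145, 119, 95, 84, 77] amb []
264 [157, 135, 124, 120, 126, 132, 155, 177, 191, 193, 190, 184, 177, 170, 165, 161, 157, 156, 154, 152, 150, 149, 151, 151, 139, 113] amb []
266 [198, 183, 168, 149, 135, 127, 127, 138, 149, 158, 156, 154, 156, 154, 155, 155, 156, 158, 161, 166, 173, 177, 173, 161, 149, 131] amb []
```

The evidence agrees: two different pushes gave the same hard stop, and in the top camera the nest started 85 mm from the ram axis, so the slide had begun about 5 mm in. The vial is upright and seated. Next is the lever: turn 90° with the camera to the outside, above and in front of the bar.

Request:
jog_arm([
  {"fingers": 1,"slide": [0,0,-40],"angular": [0,0,7]},
  {"fingers": 1,"slide": [0,10,-80],"angular": [0,0,14]},
  {"fingers": 1,"slide": [0,30,-115],"angular": [0,0,21]},
  {"fingers": 1,"slide": [-10,60,-140],"angular": [0,0,28]},
  {"fingers": 1,"slide": [-25,90,-161],"angular": [0,0,35]},
  {"fingers": 1,"slide": [-45,117,-161],"angular": [0,0,42]},
  {"fingers": 1,"slide": [-51,117,-161],"angular": [0,0,49]},
  {"fingers": 1,"slide": [-51,117,-161],"angular": [0,0,56]},
  {"fingers": 1,"slide": [-51,117,-161],"angular": [0,0,63]},
  {"fingers": 1,"slide": [-51,117,-161],"angular": [0,0,70]},
])

```text
clock: 18.93
tcp_pos: [0.5495, 0.0855, 0.3585]
orientation: [-0.0, 0.576, 0.818, -0.0]
wrist_force: [0.5, -0.1, 0.0]
finger_gap: 0.0005
grip_force: 0.0
```

Request:
jog_arm([
  {"fingers": 1,"slide": [0,0,0],"angular": [0,0,7]},
  {"fingers": 1,"slide": [0,0,0],"angular": [0,0,14]},
  {"fingers": 1,"slide": [0,0,0],"angular": [0,0,20]},
  {"fingers": 1,"slide": [0,0,0],"angular": [0,0,20]},
  {"fingers": 1,"slide": [0,0,0],"angular": [0,0,20]},
  {"fingers": 1,"slide": [0,0,0],"angular": [0,0,20]},
])

```text
clock: 19.43
tcp_pos: [0.5494, 0.085, 0.3587]
orientation: [0.0, 0.706, 0.708, -0.0]
wrist_force: [-0.1, 0.3, 0.1]
finger_gap: 0.0001
grip_force: 0.0
```

```bash
python3 -c "
from v import *
s,w=near('w10',lever_bar=.29,lever_hinge=.165,vial=.028)
print([look_for('lever_bar',w)[:1]])
print(proj(w,[[.607,.085,.29],[.607,.125,.29],[.607,.054,.29]],s))
g=w['color'].astype(int).mean(2)
for y in (.06,.07,.1,.11):
  xs=np.arange(.575,.64,.002);P=proj(w,np.c_[xs,0*xs+y,0*xs+.29],s);print(y,[int(g[int(b),int(a)]) if 0<=a<640 and 0<=b<480 else -1 for a,b in P])
ys=np.arange(.03,.15,.003);P=proj(w,np.c_[0*ys+.607,ys,0*ys+.29],s);print([int(g[int(b),int(a)]) if 0<=a<640 and 0<=b<480 else -1 for a,b in P])
"
```

```text
19.4333 [0.5494 0.085  0.3587] [ 0.0092  0.2749  0.2763  1.5723 -0.0001  1.5778] [-0.0529  0.3475  0.1408] 0.0001457103600401956 
 [[-0.0023  1.     -0.0001]
 [ 1.      0.0023 -0.0001]
 [-0.0001 -0.0001 -1.    ]]
lever_bar [444.6 260.6] 0.69 [0.6121 0.0869 0.29  ] tool [ 1.7769 62.6964 68.7215]
vial [398.7 275.4] 0.77 [ 0.64   -0.0343  0.028 ] tool [-119.5367   90.3366  330.7337]
[[{'point': [444.6, 251.8], 'p': 0.77}]]
[[434.5709 264.0484]
 [441.5698 188.455 ]
 [429.657  316.8847]]
0.06 [133, 133, 136, 136, 138, 136, 125, 90, 57, 57, 58, 62, 65, 62, 64, 46, 27, 35, 33, 35, 36, 26, 32, 95, 162, 161, 156, 158, 159, 156, 154, 160, 158]
0.07 [222, 223, 221, 142, 207, 158, 159, 73, 60, 62, 75, 84, 74, 73, 74, 43, 26, 29, 32, 36, 42, 36, 30, 59, 114, 111, 95, 83, 75, 76, 75, 75, 76]
0.1 [135, 115, 73, 76, 74, 74, 74, 77, 72, 75, 77, 73, 78, 76, 77, 47, 23, 25, 26, 23, 25, 40, 30, 41, 93, 85, 86, 95, 122, 96, 91, 110, 113]
0.11 [221, 219, 170, 133, 133, 131, 128, 129, 129, 128, 130, 127, 128, 129, 129, 102, 22, 21, 26, 22, 22, 38, 32, 51, 127, 83, 92, 105, 166, 115, 119, 130, 177]
[123, 129, 117, 124, 119, 106, 86, 80, 51, 29, 27, 26, 26, 29, 21, 26, 27, 25, 25, 26, 25, 27, 20, 24, 20, 23, 25, 10, 20, 25, 17, 24, 104, 219, 220, 219, 220, 220, 220, 219]
```

The bar spans y .054 to .127, a width that matches the given 71 mm, with its centre at x≈.614, z .29. I'm opening and descending over it.

Request:
jog_arm([
  {"fingers": 0.4,"slide": [1,20,0],"angular": [0,0,0]},
  {"fingers": 0.4,"slide": [1,45,0],"angular": [0,0,0]},
  {"fingers": 0.4,"slide": [1,65,0],"angular": [0,0,0]},
  {"fingers": 0.4,"slide": [1,65,0],"angular": [0,0,0]},
  {"fingers": 0.4,"slide": [1,65,25],"angular": [0,0,0]},
  {"fingers": 0.4,"slide": [1,65,50],"angular": [0,0,0]},
  {"fingers": 0.4,"slide": [1,65,68],"angular": [0,0,0]},
  {"fingers": 0.4,"slide": [1,65,76],"angular": [0,0,0]},
  {"fingers": 0.4,"slide": [1,65,76],"angular": [0,0,0]},
  {"fingers": 0.4,"slide": [1,65,76],"angular": [0,0,0]},
])

```text
clock: 20.52
tcp_pos: [0.6141, 0.086, 0.2833]
orientation: [0.0, 0.707, 0.707, -0.0]
wrist_force: [0.2, -0.0, 0.6]
finger_gap: 0.0513
grip_force: 0.0
```

Request:
jog_arm([
  {"fingers": 0.6,"slide": [0,0,0],"angular": [0,0,0]},
  {"fingers": 0.7,"slide": [0,0,0],"angular": [0,0,0]},
  {"fingers": 1,"slide": [0,0,0],"angular": [0,0,0]},
  {"fingers": 1,"slide": [0,0,0],"angular": [0,0,0]},
  {"fingers": 1,"slide": [0,0,0],"angular": [0,0,0]},
  {"fingers": 1,"slide": [0,0,0],"angular": [0,0,0]},
], squeeze=40)

```text
clock: 21.02
tcp_pos: [0.6123, 0.0861, 0.2838]
orientation: [-0.001, 0.707, 0.707, -0.001]
wrist_force: [-8.2, 0.7, 3.7]
finger_gap: 0.0148
grip_force: 39.0
```

Request:
jog_arm([
  {"fingers": 1,"slide": [0,-5,1.5],"angular": [0,0,0]},
  {"fingers": 1,"slide": [0,-11,4],"angular": [0,0,0]},
  {"fingers": 1,"slide": [0,-17,7],"angular": [0,0,0]},
  {"fingers": 1,"slide": [0,-23,10.5],"angular": [0,0,0]},
  {"fingers": 1,"slide": [0,-29,14],"angular": [0,0,0]},
  {"fingers": 1,"slide": [0,-36.5,20.5],"angular": [0,0,0]},
  {"fingers": 1,"slide": [0,-42,25],"angular": [0,0,0]},
  {"fingers": 1,"slide": [0,-46.5,29.5],"angular": [0,0,0]},
  {"fingers": 1,"slide": [0,-46.5,29.5],"angular": [0,0,0]},
])

```text
clock: 21.77
tcp_pos: [0.5693, 0.0863, 0.2561]
orientation: [0.002, 0.707, 0.707, 0.002]
wrist_force: [2.1, 0.6, 7.8]
finger_gap: 0.0149
grip_force: 39.7
```

Request:
jog_arm([
  {"fingers": 1,"slide": [0,-4.6,5],"angular": [0,0,0]},
  {"fingers": 1,"slide": [0,-9,10],"angular": [0,0,0]},
  {"fingers": 1,"slide": [0,-13,15.4],"angular": [0,0,0]},
  {"fingers": 1,"slide": [0,-17,21],"angular": [0,0,0]},
  {"fingers": 1,"slide": [0,-20,25.5],"angular": [0,0,0]},
  {"fingers": 1,"slide": [0,-20,25.5],"angular": [0,0,0]},
])

```text
clock: 22.27
tcp_pos: [0.5485, 0.0864, 0.2305]
orientation: [0.001, 0.707, 0.707, 0.002]
wrist_force: [-2.9, 1.7, 9.8]
finger_gap: 0.0146
grip_force: 40.0
```

Request:
jog_arm([
  {"fingers": 1,"slide": [0,-2.7,4.7],"angular": [0,0,0]},
  {"fingers": 1,"slide": [0,-5.3,9.4],"angular": [0,0,0]},
  {"fingers": 1,"slide": [0,-7.6,14.3],"angular": [0,0,0]},
  {"fingers": 1,"slide": [0,-9.7,19.2],"angular": [0,0,0]},
  {"fingers": 1,"slide": [0,-11.6,24],"angular": [0,0,0]},
  {"fingers": 1,"slide": [0,-13.5,30],"angular": [0,0,0]},
  {"fingers": 1,"slide": [0,-13.5,30],"angular": [0,0,0]},
  {"fingers": 1,"slide": [0,-13.5,30],"angular": [0,0,0]},
])

```text
clock: 22.93
tcp_pos: [0.5344, 0.0865, 0.2004]
orientation: [0.001, 0.707, 0.707, 0.001]
wrist_force: [-5.2, 1.7, 11.0]
finger_gap: 0.0144
grip_force: 40.2
```

```bash
python3 -c "
from v import *
s=get_state();x,_,z=s['tcp_pos'];print(np.arccos(.3746+(.6123-x)/.135)-1.1868,np.arcsin(.9272+(z-.2838)/.135)-1.1868,s['wrist_force'])
c=read_camera('scene')
for q in('vial','crimp_head','slide_knob','lever_bar'):
  for k in tip_of(q,c)[:1]: print(q,np.round(k['point'],1),round(k['p'],2))
print(proj(c,[[.642,-.031,.098],[.642,-.031,.028],[.557,-.031,.055]]))
g=c['color'].astype(int)
for r in range(230,266,4): print(r,[i+345 for i in range(40) if g[r,345+i,0]-g[r,345+i,2]>45])
"
```

```text
-0.8747611745535214 -0.8722891633659406 [-5.2132  1.7182 11.0335]
vial [357.8 262.3] 0.48
crimp_head [363.9 236.9] 0.58
slide_knob [331.4 266.4] 0.76
lever_bar [373.8 323.8] 0.7
[[361.6865 241.145 ]
 [360.4672 262.1155]
 [333.7793 262.1814]]
230 []
234 []
238 []
242 []
246 [359, 360, 361, 362, 363]
250 [359, 360, 361, 362, 363]
254 [358, 359, 360, 361, 362, 363]
258 [358, 359, 360, 361, 362, 363]
262 []
```

Lever angle is 0.873 rad, mid third notch, with about 9 N at the bar: the spring plus the press on the cap. The vial is still upright under the head, so I'm handing in.

```bash
python3 -c "
from workcell import *
print(hand_in())"
```

```text
the job is handed in; nothing more can be done
None
```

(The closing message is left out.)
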